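# Centre the egg cup on its stand

### The job

The egg cup with the boiled egg stands off-centre on its small round marble stand. Without pinching or lifting it, tap or push it gently, low down on its foot, with the outside of the fingertips until its wide foot lies wholly inside the inlaid ring in the middle of the stand. Keep the cup upright and the egg in it, leave the stand and the other things on the worktop where they are, and move the hand clear at the end.

Things in the scene. Friction and masses are not known exactly. Their poses are not given: they have to be found in the camera images.
- stand: small round marble stand, loose but heavy (0.75 kg), 104 mm across, 30 mm high, standing flat on the worktop; origin at the centre of its underside, z up. Its flat top is 30 mm above the worktop and carries a thin dark inlaid ring of 68 mm diameter round the middle (flush, only a mark). The ring and the stand are concentric with the origin.
- egg_cup: wobbly glazed egg cup (0.1-0.16 kg), round, 42 mm high, on the stand; origin at the centre of its underside, z up. From below: foot ring 30 mm across and 3 mm high; wide foot disc 52 mm across, 3 to 13 mm above the stand's top (widest part; push here or it tips); waist; bowl, rim 47 mm across. Starts upright, axis 20-31 mm off the stand's in any direction; slides with friction, stops when the push stops.
- egg_centre (a point): centre of the loose boiled egg (42 mm across, 56 mm long) that stands on end in the cup's bowl; its top is about 80 mm above the stand's top. It comes out if the cup is tipped or knocked.
- cup_rim (a point): middle of the mouth of the egg cup, 42 mm above the cup's underside
- mill_1: salt shaker, 44 mm across, 90 mm high, standing; origin at the centre of its underside. Leave alone.
- spoon_1: steel spoon, 188 x 39 mm, lying flat; origin at the centre of its underside. Leave alone.
- tub_1: yoghurt tub, 72 mm across, 71 mm high; origin at the centre of its underside. Leave alone.
- lemon_1: lemon, 78 x 55 x 56 mm; origin at the centre of its underside. Leave alone.
- garlic_1: garlic bulb, 60 mm across, 58 mm high; origin at the centre of its underside. Leave alone.
- kitchen_timer: wind-up kitchen timer, 67 mm across, 50 mm high; origin at the centre of its underside. Leave alone.
Mind the look-alikes: they are no part of the job. Of the things like the egg_cup, leave any that is black or pink; of the rest the larger one is meant.

How it is judged:
By the outcome, as a careful person would: the job done as asked, in the order asked, and still so for the second after the job is handed in, with the robot touching nothing.
It also fails if it takes over 58 s, if anything falls off the work surface, if the arm or the gripper's body presses on something with over 40 N, if the wrist force passes 120 N, or if a joint passes its speed limit or range.

### The arm

A 6-joint arm with a two-finger parallel gripper is mounted at the origin on a cart in front of the work surface, level with it; the furniture and walls round the work are solid. World frame = base frame: x ahead of the robot, y to its left, z up, the work surface at z = 0. Lengths are in mm, angles in rad, forces in N, time in s.
With the tool pointing down it reaches from about 250 to 850 mm from the base axis. Payload 12.5 kg.
Tool frame: the origin (TCP) lies midway between the tips of the shut fingers; the grasp point (between the pads) lies r.tcp_to_grasp behind it (r.tcp_to_grasp is the distance from the TCP to the grasp point, in mm); z points along the fingers, y is the line along which they close (so a half turn about z gives the same grasp; the last joint's range is limited). The gripper opens to 93 mm and grips with 3 to 60 N. Pads are 15 mm wide; open, the fingers measure 128 mm over their backs; the gripper's body (75 mm by 188 mm) begins 65 mm behind the grasp point.
Start: joints at [1.157, 0.351, 1.652, -0, 1.139, -0.085], TCP at [177.567, 520.533, 218.633] pointing down, gripper open.
Joint ranges: [-2.75, 2.75], [-0.79, 2.1], [0.01, 2.65], [-1.57, 4.71], [0.07, 3.14], [-2.87, 2.87]. Speed limits (rad/s): [2.22, 2.22, 2.79, 3.14, 3.14, 3.14].

### API

Orientations are given as a unit quaternion [x, y, z, w].
In Python, from station import r gives the robot as it stands. The module is installed in compiled form; this text tells all that it offers.
- The arm moves only by the tool apply_moves, never from a script. Its argument "steps" is one flat list of numbers, 6 for each row, row after row: the shift along the world's x, y, z each as a share of 0.3 m, from -1 to 1, then the turn, a rotation vector about the world's x, y, z each as a share of 90 degrees, from -1 to 1. In form: [x, y, z, rx, ry, rz, x, y, z, rx, ry, rz, ...]. A call has 1 to 20 rows; each row is the pose to reach, as a shift and turn from the pose commanded when the call began; what a row does not reach only later rows make up. A row lasts 1/12 s, in which the tool goes at most 41.7 mm and 7.16 degrees, less where a joint would pass 70% of its speed; a pose out of reach is approached as far as the arm can. A call with a number of a shift or a turn outside -1 to 1 is refused whole. A call with a gripper value outside its range is refused whole. "gripper" is the closure, from 0 (fully open) to 1 (shut), set as the call begins (left out, the last holds). The fingers move at their own pace and stop on an object; "newtons" is the grip in N (left out, the last holds). Time passes only in rows, so rows that repeat a pose let the fingers close. It gives the time, the measured TCP pose, the force, the opening and the grip force at its end, in the units of the state.
- r.observe(): the state, without advancing time (a new reading comes with each control period).
- r.get_image(name): name is "scene" or "top" or "wrist"; returns (picture, depth): 420x560x3 uint8, red, green, blue; 420x560 float32, mm along the optical axis (not along the pixel's ray), 0 where there is no reading.
- r.camera_info(name): a dict with "fx", "fy", "cx", "cy" (pixels), "position" and "attitude" of the camera in the world. Camera axes: x right, y down, z forward; pixel columns grow to the right and rows downward; lengths in mm; the calibration is good to about 2 mm. The wrist camera is an equidistant fisheye: a pixel r from the principal point sees the ray r / f radians off the axis. A picture is of the moment at which its call begins: read the wrist's pose just before it. camera_info takes no time and is no camera call; for the wrist camera it gives the pose at the moment of the call.
- r.job_done(): hands the job in; it is judged then, once.
The state is a dict: "time": time; "joints": joint angles; "qvel": joint speeds; "tau": joint torques, N m; "position": TCP position; "orientation": TCP orientation; "force": force on the tool from outside, world axes, zero at the start; "ft_torque": the same for the moment, N m; "gripper_width": finger opening in mm; "gripper_force": force on a finger pad.
Only numpy, scipy, OpenCV 4.12 (cv2) and the standard library are available. Lean on these libraries where they do the work, as an engineer would, in place of code of your own. Each camera call takes 0.05 s, during which the arm holds its last target. There are 200 camera calls.

## Working session

There is one attempt and no reset: what is moved stays moved. The work goes in short steps, Python scripts to look and compute and a tool call to move; the robot and the scene stay as the last step left them, time stands still between calls to the robot, and variables do not carry over. Pictures are saved under pics/ and viewed, at most 10 in all, crops included, and the job is handed in when it is done.

Besides the shell and the picture viewer there is one more tool, called after "Call:" by a JSON object that holds its "api" and its "payload". apply_moves: Moves the arm, as the interface text tells. Shift numbers are shares of 0.3 m and turn numbers shares of 90 degrees, none past 1 either way. Its arguments: {"type":"object","properties":{"steps":{"type":"array"},"gripper":{"type":"number"},"newtons":{"type":"number"}},"required":["steps"]}

```bash
mkdir -p pics; python3 - <<'E'
from station import r
import cv2,numpy as np
for n in ("scene","top"):
    im,d=r.get_image(n); cv2.imwrite(f"pics/{n}0.png",im[...,::-1]); np.savez(f"pics/{n}0.npz",im=im,d=d)
    print(n,r.camera_info(n))
s=r.observe(); print(s["position"],s["orientation"],s["time"],r.tcp_to_grasp,s["force"])
E
```

```text
scene {'fx': 431.6531817333247, 'fy': 431.6531817333247, 'cx': 284.3359064373371, 'cy': 214.32882939413545, 'position': array([ 230.04549394, -494.35204304,  738.96095167]), 'attitude': array([ 0.88957183, -0.31456347,  0.10261864, -0.31493046])}
top {'fx': 485.88235566219174, 'fy': 485.88235566219174, 'cx': 275.90781433834786, 'cy': 222.10957100811925, 'position': array([ 461.85645133,  -59.4043188 , 1175.61916712]), 'attitude': array([-0.70441411,  0.70891502, -0.02767899,  0.02177456])}
[177.46599746 520.27669446 218.19845189] [ 1.63659797e-01  9.86516717e-01 -4.73234393e-04 -1.19236726e-04] 0.1 18.8 [ 0.99256532 -0.08556833  0.63977344]
```

View pics/top0.png

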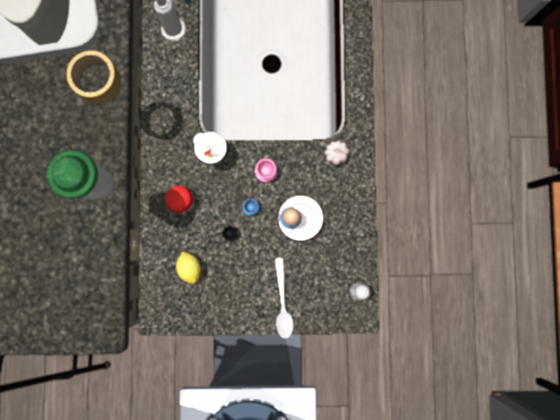

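View pics/scene0.png

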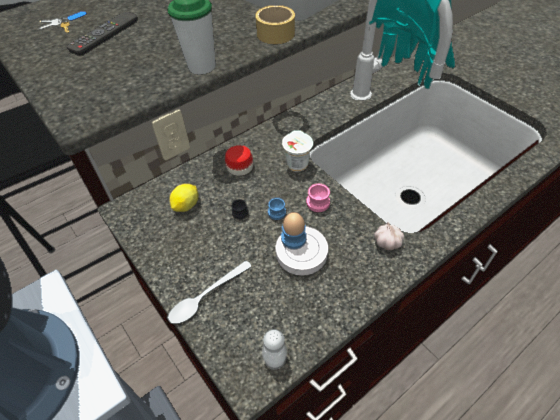

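The top view shows the stand at about (300,218), with the blue cup and egg at (291,217), to its +y side. The small blue cup at (250,207) is a look-alike. Both views agree, so I'll measure next.

```bash
cat > h.py <<'E'
import numpy as np,cv2
from scipy.spatial.transform import Rotation as R
def rays(ci,uv,fish=False):
    uv=np.atleast_2d(uv).astype(float); x=(uv[:,0]-ci["cx"])/ci["fx"]; y=(uv[:,1]-ci["cy"])/ci["fy"]
    if fish:
        t=np.hypot(x,y); k=np.where(t>1e-9,np.sin(t)/np.maximum(t,1e-9),1); v=np.c_[x*k,y*k,np.cos(t)]
    else: v=np.c_[x,y,np.ones_like(x)]
    return R.from_quat(ci["attitude"]).apply(v)
def onplane(ci,uv,z,fish=False):
    v=rays(ci,uv,fish); p=np.asarray(ci["position"]); return p+v*((z-p[2])/v[:,2])[:,None]
def cloud(ci,d):
    v,u=np.nonzero(d>0); w=rays(ci,np.c_[u,v]); return (np.asarray(ci["position"])+w*d[v,u][:,None]),u,v
def circ(p):
    A=np.c_[2*p[:,:2],np.ones(len(p))]; s=np.linalg.lstsq(A,(p[:,:2]**2).sum(1),rcond=None)[0]
    return s[0],s[1],np.sqrt(s[2]+s[0]**2+s[1]**2)
E
python3 - <<'E'
from h import *; from station import r
for n in ("top","scene"):
    f=np.load(f"pics/{n}0.npz"); im,d=f["im"],f["d"]; ci=r.camera_info(n)
    P,u,v=cloud(ci,d); c=im[v,u].astype(int)
    near=np.hypot(P[:,0]-461,P[:,1]+115)<130
    hsv=cv2.cvtColor(im,cv2.COLOR_RGB2HSV)[v,u].astype(int)
    white=near&(hsv[:,1]<40)&(hsv[:,2]>150)&(abs(P[:,2]-30)<8)
    m=np.zeros(d.shape,np.uint8); m[v[white],u[white]]=255
    cnt=max(cv2.findContours(m,0,cv2.CHAIN_APPROX_NONE)[0],key=cv2.contourArea)
    hull=cv2.convexHull(cnt)[:,0]
    print(n,"stand hull circle",circ(onplane(ci,hull,30)),"medz",np.median(P[white,2]))
    blue=near&(hsv[:,0]>95)&(hsv[:,0]<125)&(hsv[:,1]>90)&(P[:,2]>28)
    print(" blue",blue.sum(),P[blue].mean(0),np.percentile(P[blue],[5,50,95],axis=0).round(0).tolist())
    egg=near&(P[:,2]>75)&(hsv[:,0]<25)
    print(" egg",egg.sum(),P[egg].mean(0),P[egg].min(0),P[egg].max(0))
    for nm,z0,z1 in (("all other",15,70),):
        o=(P[:,2]>15)&(P[:,2]<150)&(P[:,0]>200)&(P[:,0]<680)&(P[:,1]>-320)&(P[:,1]<300)
        m=np.zeros(d.shape,np.uint8); m[v[o],u[o]]=1
        k,lab,st,ce=cv2.connectedComponentsWithStats(m)
        L=lab[v,u]
        for i in range(1,k):
            if st[i,4]>60: q=P[o&(L==i)]; print("  obj",q.min(0).round(),q.max(0).round())
E
```

```text
top stand hull circle (np.float64(549.3899458155495), np.float64(-125.20297693485963), np.float64(50.23916807240402)) medz 30.241822376355913
 blue 33 [534.54104564 -94.0560983   65.38424783] [[529.0, -112.0, 40.0], [532.0, -92.0, 71.0], [547.0, -81.0, 77.0]]
 egg 235 [ 549.82452225 -102.28739433   98.88931201] [ 531.17263912 -121.09945253   79.71239988] [569.64361138 -84.59296369 110.06448415]
  obj [305. 249.  15.] [680. 264. 117.]
  obj [645. -68.  15.] [680. -20.  48.]
  obj [566. 129.  15.] [629. 191.  58.]
  obj [ 502. -176.   17.] [602. -74. 110.]
  obj [564. -25.  15.] [597.   8.  37.]
  obj [503.  30.  15.] [534.  61.  34.]
  obj [400. 111.  18.] [473. 165.  61.]
  obj [ 359. -277.   23.] [ 400. -239.   92.]
scene stand hull circle (np.float64(546.163367108386), np.float64(-131.1966595324335), np.float64(49.22467496285804)) medz 28.316809902833825
 blue 299 [ 540.08248556 -116.65858564   50.18012402] [[527.0, -129.0, 39.0], [537.0, -120.0, 44.0], [562.0, -95.0, 70.0]]
 egg 361 [ 544.87942782 -112.3104202    93.27813267] [ 529.75473705 -126.2661534    75.55165429] [567.43214738 -87.08628134 106.67509511]
  obj [306. 243.  15.] [680. 300. 150.]
  obj [565. 124.  15.] [630. 186.  52.]
  obj [400. 105.  16.] [474. 153.  55.]
  obj [644. -72.  15.] [680. -25.  43.]
  obj [501.  23.  15.] [533.  56.  31.]
  obj [563. -29.  15.] [597.   7.  34.]
  obj [ 499. -182.   15.] [603. -81. 107.]
  obj [ 357. -286.   15.] [ 398. -247.   90.]
```

```bash
python3 - <<'E'
from h import *; from station import r
for n in ("top","scene"):
    f=np.load(f"pics/{n}0.npz"); P,u,v=cloud(r.camera_info(n),f["d"])
    print(n)
    for x in range(100,700,100):
        print(x,[int(P[q,2].max()) if (q:=(abs(P[:,0]-x-50)<50)&(abs(P[:,1]-y-50)<50)).any() else None for y in range(-300,600,100)])
E
```

```text
top
100 [-900, 6, 19, 18, 7, -893, -898, -894, -896]
200 [7, 14, 14, 6, 6, 212, 211, 212, None]
300 [92, 10, 19, 6, 6, 212, 212, 213, None]
400 [34, 6, 12, 10, 60, 213, 212, 214, None]
500 [7, 110, 109, 36, 57, 363, 361, 213, None]
600 [47, 40, 48, 75, 75, 363, 362, 212, None]
scene
100 [None, 2, 242, 242, 2, -901, -900, -902, -902]
200 [2, 9, 10, 2, 3, 207, 208, 207, 207]
300 [89, 8, 16, 2, 26, 208, 208, 208, 208]
400 [2, 27, 10, 7, 55, 207, 207, 225, 226]
500 [3, 106, 104, 33, 50, 358, 342, 208, 225]
600 [46, 32, 42, 71, 69, 358, 207, 208, 207]
```

Call:
{"api": "apply_moves", "payload": {"steps": [0,-0.1,0,0,0,0.08,0,-0.22,0.05,0,0,0.15,0.1,-0.36,0.1,0,0,0.21,0.2,-0.5,0.1,0,0,0.21,0.3,-0.62,0.1,0,0,0.21,0.4,-0.74,0.1,0,0,0.21,0.5,-0.87,0.1,0,0,0.21,0.6,-1,0.1,0,0,0.21,0.6,-1,0.1,0,0,0.21,0.6,-1,0.1,0,0,0.21]}}

```text
time: 0.93
position: [360.2, 216.5, 248.6]
orientation: [0.002, 1.0, -0.0, 0.0]
force: [-0.8, 0.2, 0.3]
gripper_width: 93.3
gripper_force: 0.0
```

Call:
{"api": "apply_moves", "payload": {"steps": [0.1,-0.13,0,0,0,0,0.2,-0.26,0,0,0,0,0.3,-0.4,0,0,0,0,0.4,-0.52,0,0,0,0,0.5,-0.65,-0.05,0,0,0,0.6,-0.75,-0.1,0,0,0,0.63,-0.85,-0.16,0,0,0,0.63,-0.85,-0.26,0,0,0,0.63,-0.85,-0.26,0,0,0,0.63,-0.85,-0.26,0,0,0,0.63,-0.85,-0.26,0,0,0], "gripper": 1, "newtons": 10}}

```text
time: 1.85
position: [546.2, -33.7, 170.7]
orientation: [-0.0, 1.0, 0.0, -0.001]
force: [0.4, 0.1, 0.5]
gripper_width: 24.1
gripper_force: 0.0
```

```bash
python3 - <<'E'
from station import r
import cv2,numpy as np
ci=r.camera_info("wrist"); im,d=r.get_image("wrist"); cv2.imwrite("pics/w1.png",im[...,::-1]); np.savez("pics/w1.npz",im=im,d=d)
print(ci); s=r.observe(); print(s["position"],s["joints"],s["gripper_width"])
E
```

```text
{'fx': 325.19226210127806, 'fy': 325.19226210127806, 'cx': 282.99176185186343, 'cy': 211.1714348876665, 'position': array([481.50113954, -33.65261208, 336.9132721 ]), 'attitude': array([0.70197132, 0.70220109, 0.08441975, 0.0838046 ])}
[546.5312189  -33.3982778  171.66998653] [-1.46178277e-01  3.99695838e-01  1.70650083e+00  2.71096885e-04
  1.03478899e+00 -1.71884519e+00] 20.442856098298577
```

View pics/w1.png

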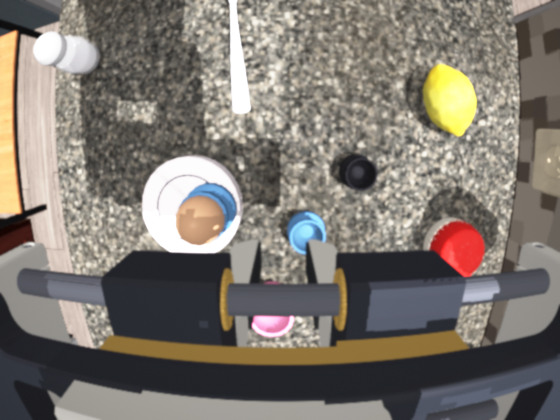

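The wrist view shows the stand near (192,205), with the blue cup and egg towards its right (+y) at about (210,210). The fingers are still closing. I'll crop in to separate the foot from the rim.

```bash
cat > meas.py <<'E'
from h import *; from station import r
def go(name,save=True):
    ci=r.camera_info("wrist"); im,d=r.get_image("wrist")
    return im,d,ci
E
python3 - <<'E'
from h import *; from station import r
f=np.load("pics/w1.npz"); im,d=f["im"],f["d"]; ci=r.camera_info("wrist")
ci["position"]=np.array([481.50,-33.65,336.91])
c=im[140:270,125:260]; cv2.imwrite("pics/w1c.png",cv2.resize(c[...,::-1],None,fx=4,fy=4,interpolation=cv2.INTER_CUBIC))
hsv=cv2.cvtColor(im,cv2.COLOR_RGB2HSV)
roi=np.zeros(d.shape,np.uint8); roi[145:260,130:252]=1
blue=cv2.inRange(hsv,(95,90,40),(125,255,255))*roi
# depth along axis -> points
v,u=np.nonzero(blue); w=rays(ci,np.c_[u,v],True); ax=R.from_quat(ci["attitude"]).apply([0,0,1]); 
P=ci["position"]+w*(d[v,u]/(w@ax))[:,None]
print("blue z pct",np.percentile(P[:,2],[2,10,25,50,75,90,98]).round(),P.min(0),P.max(0))
foot=(P[:,2]>31)&(P[:,2]<48); print(foot.sum()); F=P[foot]
rim=P[P[:,2]>66]; print("rim pts",len(rim), circ(rim) if len(rim)>10 else "")
print("foot bounds",F.min(0),F.max(0))
wh=cv2.inRange(hsv,(0,0,130),(180,50,255))*roi; 
m=cv2.morphologyEx(wh|blue,cv2.MORPH_OPEN,np.ones((3,3)))
cn=max(cv2.findContours(m,0,1)[0],key=cv2.contourArea); h=cv2.convexHull(cn)[:,0]
q=onplane(ci,h,30,True); print("stand",circ(q),q.min(0),q.max(0))
# foot outline from hull of blue mask, at z=43, only points whose local depth is foot
cb=max(cv2.findContours(blue,0,1)[0],key=cv2.contourArea); hb=cv2.convexHull(cb)[:,0]
qb=onplane(ci,hb,40,True); print("foot hull",qb[:,:2].round().tolist(),circ(qb))
E
```

```text
blue z pct [41. 43. 44. 45. 71. 72. 73.] [ 481.5        -120.98834053   38.17424918] [569.70227914 -33.65       336.91      ]
506
rim pts 232 (np.float64(524.0460329061182), np.float64(-74.23627709669654), np.float64(28.156455831898555))
foot bounds [ 526.63181474 -120.98834053   38.17424918] [569.70227914 -78.26455156  47.16010492]
stand (np.float64(569.575596829149), np.float64(-130.06904696781544), np.float64(68.3012497281775)) [ 500.72742235 -199.95935219   30.        ] [607.22687486 -64.55044963  30.        ]
foot hull [[528.0, -97.0], [530.0, -91.0], [532.0, -89.0], [539.0, -82.0], [544.0, -79.0], [548.0, -79.0], [556.0, -79.0], [561.0, -81.0], [563.0, -82.0], [570.0, -87.0], [575.0, -92.0], [575.0, -93.0], [540.0, -124.0], [539.0, -124.0], [537.0, -123.0], [532.0, -117.0], [530.0, -113.0], [528.0, -108.0], [527.0, -105.0]] (np.float64(551.9748855779778), np.float64(-103.1148601300938), np.float64(24.57568762962619))
```

View pics/w1c.png

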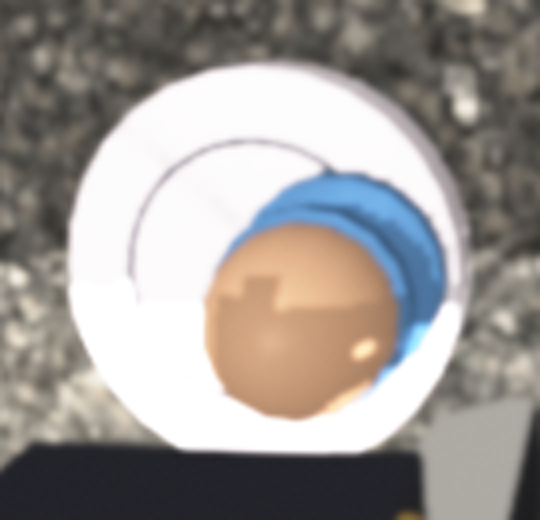

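```bash
cat > meas.py <<'E'
from h import *
from scipy.optimize import least_squares
def fit(q,rad,c0):
    s=least_squares(lambda c:np.hypot(q[:,0]-c[0],q[:,1]-c[1])-rad,c0,loss="soft_l1"); return s.x.round(1),np.abs(s.fun).mean().round(2)
def measure(im,d,ci,roi,c0=(552,-128),f0=(552,-104)):
    hsv=cv2.cvtColor(im,cv2.COLOR_RGB2HSV); ax=R.from_quat(ci["attitude"]).apply([0,0,1])
    v,u=np.mgrid[:420,:560].reshape(2,-1); w=rays(ci,np.c_[u,v],True)
    P=(ci["position"]+w*(d.ravel()/(w@ax))[:,None]).reshape(420,560,3)
    M=np.zeros((420,560),np.uint8); y0,y1,x0,x1=roi; M[y0:y1,x0:x1]=255
    M[d<=0]=0
    out={}
    for nm,mask,z,rad,c in (("stand",(abs(P[...,2]-30)<6)&(np.hypot(P[...,0]-c0[0],P[...,1]-c0[1])<62),30,52,c0),
                   ("foot",(cv2.inRange(hsv,(95,90,40),(125,255,255))>0)&(P[...,2]>33)&(P[...,2]<52),42,26,f0)):
        m=(mask&(M>0)).astype(np.uint8)
        cn=max(cv2.findContours(m,0,1)[0],key=cv2.contourArea)[:,0]
        h=cv2.convexHull(cn)[:,0]; q=onplane(ci,h,z,True)
        k=abs(np.hypot(q[:,0]-c[0],q[:,1]-c[1])-rad)<7
        out[nm]=fit(q[k],rad,c)+(int(k.sum()),)
    e=(P[...,2]>80)&(M>0)&(hsv[...,0]<25)&(P[...,2]<118)
    out["egg"]=(P[e].min(0).round(),P[e].max(0).round())
    # dark ring at z=30
    return out,P
E
python3 - <<'E'
from meas import *; from station import r
f=np.load("pics/w1.npz"); ci=r.camera_info("wrist")
o,P=measure(f["im"],f["d"],ci,(145,252,130,252)); print(o)
E
```

```text
{'stand': (array([ 553.7, -126.8]), np.float64(0.37), 38), 'foot': (array([ 552.8, -104. ]), np.float64(0.91), 16), 'egg': (array([ 532., -121.,   80.]), array([573., -83., 110.]))}
```

Call:
{"api": "apply_moves", "payload": {"steps": [0.018,-0.038,-0.1,-0.089,0,0,0.018,-0.038,-0.2,-0.089,0,0,0.018,-0.038,-0.27,-0.089,0,0,0.018,-0.038,-0.32,-0.089,0,0,0.018,-0.038,-0.36,-0.089,0,0,0.018,-0.038,-0.39,-0.089,0,0,0.018,-0.038,-0.39,-0.089,0,0,0.018,-0.038,-0.39,-0.089,0,0,0.018,-0.038,-0.39,-0.089,0,0], "gripper": 1}}

```text
time: 2.65
position: [552.6, -45.8, 54.8]
orientation: [-0.001, 0.998, -0.07, 0.001]
force: [0.2, -1.2, -0.3]
gripper_width: 0.6
gripper_force: 0.0
```

```bash
python3 - <<'E'
from meas import *; from station import r
ci=r.camera_info("wrist"); im,d=r.get_image("wrist"); s=r.observe(); print(s["position"],s["gripper_width"],s["force"],ci["position"])
np.savez("pics/w2.npz",im=im,d=d); cv2.imwrite("pics/w2.png",im[...,::-1])
im,d=r.get_image("scene"); cv2.imwrite("pics/s2.png",cv2.resize(im[150:310,200:400,::-1],None,fx=4,fy=4,interpolation=cv2.INTER_CUBIC)[:600])
E
```

```text
[552.61305938 -45.86290613  54.76656736] 0.5993865235708109 [ 0.55626481 -0.08369022 -0.35317614] [487.46447807 -22.49205104 219.19056787]
```

View pics/w2.png

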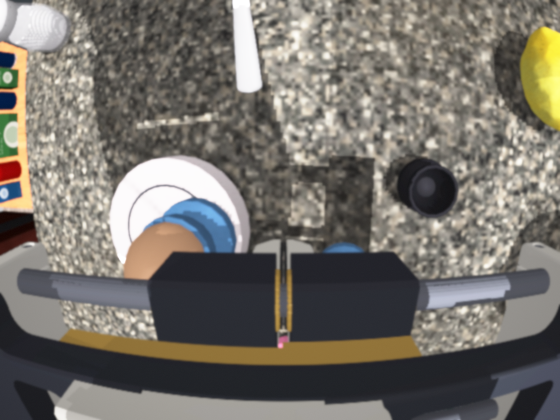

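View pics/s2.png

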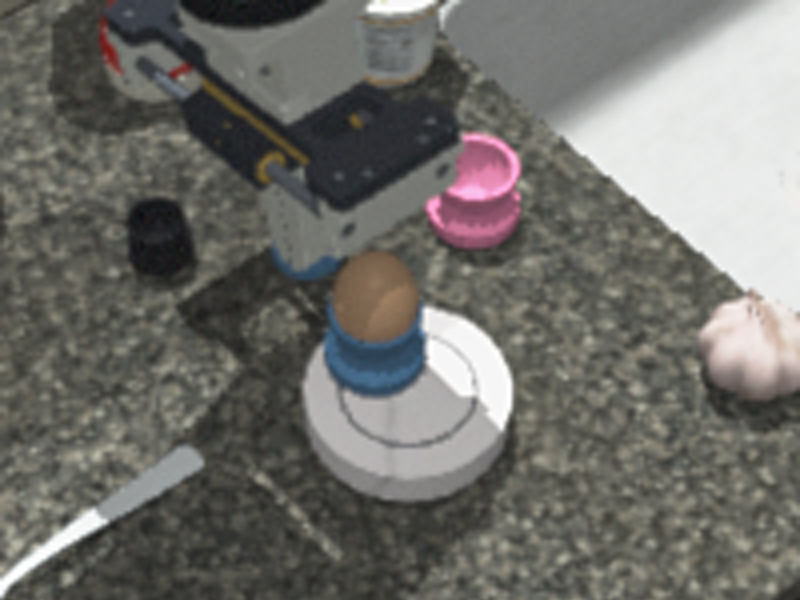

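The wrist view shows the cup at (170,235), clear of the fingers, with the small blue cup just to the right. The scene crop shows the hand beside the cup and everything upright. Now I'll descend to foot height.

Call:
{"api": "apply_moves", "payload": {"steps": [0,0,-0.02,0,0,0,0,0,-0.04,0,0,0,0,0,-0.06,0,0,0,0,0,-0.06,0,0,0,0,-0.01,-0.06,0,0,0,0,-0.02,-0.06,0,0,0,0,-0.03,-0.06,0,0,0,0,-0.03,-0.06,0,0,0,0,-0.03,-0.06,0,0,0]}}

```text
time: 3.5
position: [552.1, -55.1, 35.8]
orientation: [-0.0, 0.998, -0.07, 0.0]
force: [0.4, 0.2, 0.1]
gripper_width: 0.6
gripper_force: 0.0
```

Call:
{"api": "apply_moves", "payload": {"steps": [0,-0.0035,0,0,0,0,0,-0.007,0,0,0,0,0,-0.0105,0,0,0,0,0,-0.014,0,0,0,0,0,-0.0175,0,0,0,0,0,-0.021,0,0,0,0,0,-0.0245,0,0,0,0,0,-0.028,0,0,0,0,0,-0.0315,0,0,0,0,0,-0.035,0,0,0,0,0,-0.0385,0,0,0,0,0,-0.042,0,0,0,0,0,-0.0455,0,0,0,0,0,-0.049,0,0,0,0,0,-0.0525,0,0,0,0,0,-0.056,0,0,0,0,0,-0.056,0,0,0,0,0,-0.056,0,0,0]}}

```text
validation failed for argument at $.st...
```

```bash
cat >> meas.py <<'E'
def look(k,roi=(60,250,60,275),c0=(553.7,-126.8),f0=(553,-115),crop=True):
    from station import r
    ci=r.camera_info("wrist"); im,d=r.get_image("wrist"); s=r.observe()
    np.savez(f"pics/w{k}.npz",im=im,d=d)
    if crop: cv2.imwrite(f"pics/w{k}.png",cv2.resize(im[100:300,60:320,::-1],None,fx=3,fy=3,interpolation=cv2.INTER_CUBIC))
    print(s["time"],s["position"].round(1),s["force"].round(2))
    try: print(measure(im,d,ci,roi,c0,f0)[0])
    except Exception as e: print("err",e)
    im,d=r.get_image("scene"); ci=r.camera_info("scene"); P,u,v=cloud(ci,d)
    hsv=cv2.cvtColor(im,cv2.COLOR_RGB2HSV)[v,u].astype(int)
    near=np.hypot(P[:,0]-553,P[:,1]+120)<60
    b=near&(hsv[:,0]>95)&(hsv[:,0]<125)&(hsv[:,1]>90)&(P[:,2]>28); e=near&(P[:,2]>75)&(hsv[:,0]<25)
    print("scene blue",b.sum(),P[b].min(0).round(),P[b].max(0).round(),"egg",P[e].min(0).round(),P[e].max(0).round())
    if crop: cv2.imwrite(f"pics/s{k}.png",cv2.resize(im[150:300,200:400,::-1],None,fx=4,fy=4,interpolation=cv2.INTER_CUBIC))
E
python3 -c "
from meas import *; look(3)"
```

```text
3.55 [552.1 -55.   35.8] [-0.61 -0.09 -0.35]
{'stand': (array([ 552.7, -126. ]), np.float64(0.34), 33), 'foot': (array([ 551.8, -114.7]), np.float64(2.51), 7), 'egg': (array([ 531., -114.,   80.]), array([535., -91.,  90.]))}
scene blue 295 [ 524. -132.   33.] [569. -65. 219.] egg [ 516. -133.   75.] [585. -63. 343.]
```

View pics/w3.png

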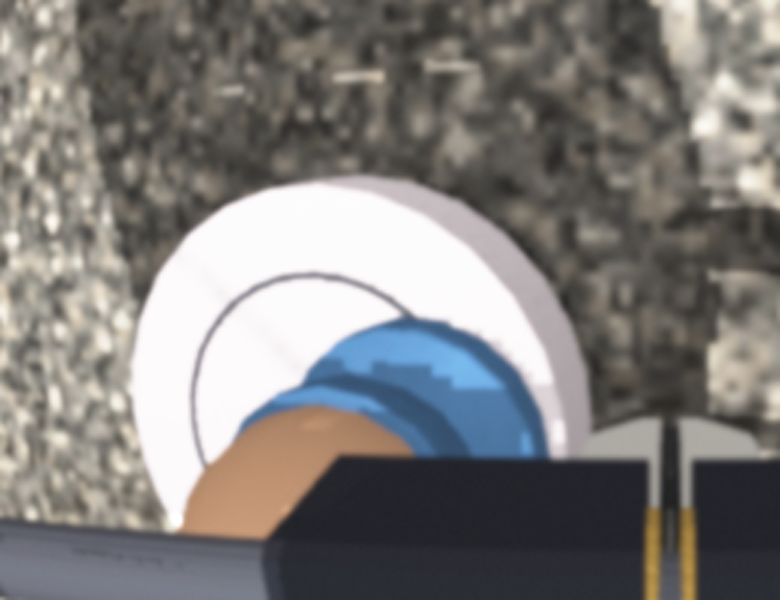

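The move was refused, so nothing has shifted; I'll use rounder numbers. The crop shows the fingertip at (640,440) just to the right of the foot's edge at (545,450).

Call:
{"api": "apply_moves", "payload": {"steps": [0,-0.004,0,0,0,0,0,-0.008,0,0,0,0,0,-0.012,0,0,0,0,0,-0.016,0,0,0,0,0,-0.02,0,0,0,0,0,-0.024,0,0,0,0,0,-0.028,0,0,0,0,0,-0.032,0,0,0,0,0,-0.036,0,0,0,0,0,-0.04,0,0,0,0,0,-0.044,0,0,0,0,0,-0.048,0,0,0,0,0,-0.052,0,0,0,0,0,-0.056,0,0,0,0,0,-0.056,0,0,0,0,0,-0.056,0,0,0]}}

```text
validation failed for argument at $.st...
```

```bash
python3 -c "
from meas import *; look(4)"
```

```text
3.65 [552.  -54.8  35.7] [0.62 0.9  0.36]
{'stand': (array([ 552.7, -126.1]), np.float64(0.42), 29), 'foot': (array([ 552.3, -104.2]), np.float64(2.53), 7), 'egg': (array([ 531., -114.,   80.]), array([535., -92.,  90.]))}
scene blue 291 [ 525. -131.   35.] [569. -62. 221.] egg [ 516. -132.   76.] [586. -61. 344.]
```

View pics/w4.png

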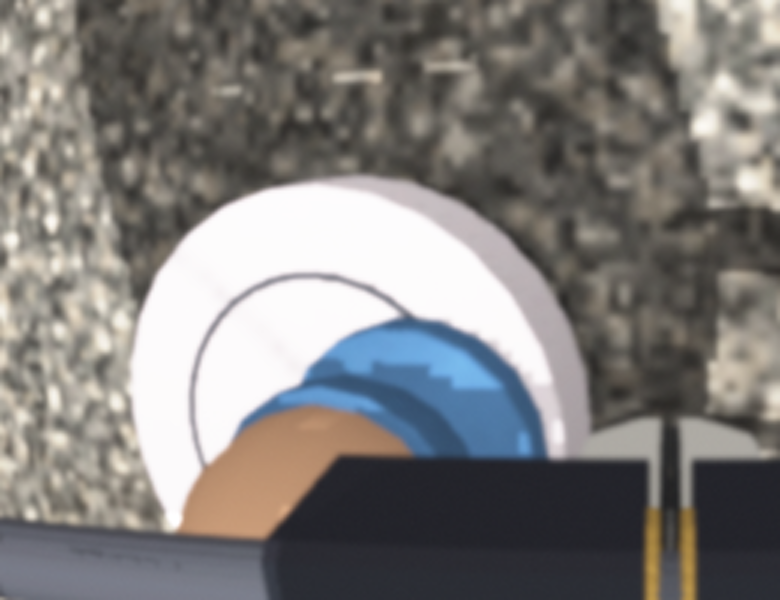

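Refused again with nothing moved, so the view hasn't changed. I'll try a shorter call.

Call:
{"api": "apply_moves", "payload": {"steps": [0,-0.005,0,0,0,0,0,-0.01,0,0,0,0,0,-0.015,0,0,0,0,0,-0.02,0,0,0,0,0,-0.025,0,0,0,0,0,-0.03,0,0,0,0]}}

```text
time: 4.2
position: [552.0, -64.1, 35.6]
orientation: [-0.0, 0.998, -0.07, -0.0]
force: [-0.1, 0.1, -0.5]
gripper_width: 0.3
gripper_force: 0.0
```

Call:
{"api": "apply_moves", "payload": {"steps": [0,-0.005,0,0,0,0,0,-0.01,0,0,0,0,0,-0.015,0,0,0,0,0,-0.02,0,0,0,0,0,-0.025,0,0,0,0,0,-0.03,0,0,0,0,0,-0.03,0,0,0,0]}}

```text
time: 4.78
position: [552.0, -73.1, 35.6]
orientation: [-0.0, 0.998, -0.07, -0.0]
force: [0.5, -0.7, -0.1]
gripper_width: 0.4
gripper_force: 0.2
```

```bash
python3 -c "
from meas import *; look(5,f0=(553,-112))"
```

```text
4.8333 [552.  -73.   35.6] [0.07 0.18 0.55]
{'stand': (array([ 552.9, -126.3]), np.float64(0.59), 28), 'foot': (array([ 551.4, -107.3]), np.float64(0.78), 21), 'egg': (array([ 531., -119.,   80.]), array([535., -99.,  88.]))}
scene blue 301 [ 515. -136.   34.] [570. -77. 220.] egg [ 515. -151.   75.] [584. -66. 350.]
```

Call:
{"api": "apply_moves", "payload": {"steps": [0,-0.005,0,0,0,0,0,-0.01,0,0,0,0,0,-0.015,0,0,0,0,0,-0.02,0,0,0,0,0,-0.025,0,0,0,0,0,-0.03,0,0,0,0,0,-0.035,0,0,0,0,0,-0.04,0,0,0,0,0,-0.04,0,0,0,0]}}

```text
time: 5.63
position: [552.0, -85.2, 35.6]
orientation: [-0.0, 0.998, -0.07, -0.0]
force: [0.6, 0.2, 0.0]
gripper_width: 0.6
gripper_force: 0.2
```

```bash
python3 -c "
from meas import *; look(6,f0=(552,-119))
from station import r
f=np.load('pics/w6.npz');print(measure(f['im'],f['d'],r.camera_info('wrist'),(60,250,60,275),(553,-126),(552,-114))[0])"
```

```text
5.6833 [552.  -85.1  35.7] [0.18 0.97 0.83]
{'stand': (array([ 552.9, -126.4]), np.float64(0.2), 22), 'foot': (array([ 551.4, -119.2]), np.float64(0.42), 20), 'egg': (array([ 531., -132.,   80.]), array([ 535., -111.,   88.]))}
scene blue 300 [ 515. -149.   35.] [570. -77. 221.] egg [ 515. -162.   75.] [580. -66. 346.]
{'stand': (array([ 552.9, -126.2]), np.float64(0.2), 22), 'foot': (array([ 551.4, -119. ]), np.float64(0.42), 20), 'egg': (array([ 531., -131.,   80.]), array([ 535., -111.,   88.]))}
```

View pics/w6.png

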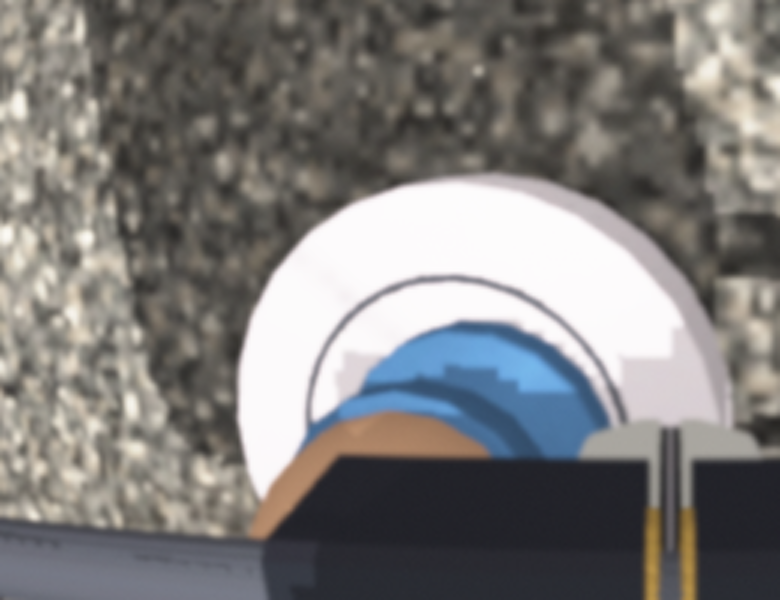

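The crop shows the foot, now almost inside the ring with its right edge at about (605,430) and the ring at (622,420). The stand hasn't moved. About 7 mm remains.

Call:
{"api": "apply_moves", "payload": {"steps": [0,-0.005,0,0,0,0,0,-0.01,0,0,0,0,0,-0.015,0,0,0,0,0,-0.02,0,0,0,0,0,-0.023,0,0,0,0,0,-0.024,0,0,0,0,0,-0.024,0,0,0,0]}}

```text
time: 6.32
position: [551.9, -92.2, 35.6]
orientation: [-0.0, 0.998, -0.07, -0.0]
force: [-0.5, 0.4, 1.2]
gripper_width: 0.5
gripper_force: 0.2
```

```bash
python3 -c "
from meas import *; look(7,f0=(552,-126),crop=False)"
```

```text
6.3667 [552.  -92.2  35.6] [ 0.09  0.58 -0.2 ]
{'stand': (array([ 553. , -126.5]), np.float64(0.16), 22), 'foot': (array([ 551.4, -126.2]), np.float64(0.44), 20), 'egg': (array([ 531., -139.,   80.]), array([ 535., -118.,   88.]))}
scene blue 304 [ 515. -155.   34.] [568. -78. 220.] egg [ 513. -170.   75.] [580. -66. 348.]
```

The cup is centred to about 1.6 mm. I'll back straight off, then lift clear.

Call:
{"api": "apply_moves", "payload": {"steps": [0,0.02,0,0,0,0,0,0.05,0,0,0,0,0,0.09,0,0,0,0,0,0.13,0,0,0,0,0,0.15,0,0,0,0,0,0.15,0,0,0,0,0,0.15,0.05,0,0,0,0,0.15,0.12,0,0,0]}}

```text
time: 7.08
position: [550.9, -46.7, 70.6]
orientation: [-0.001, 0.998, -0.07, -0.002]
force: [0.5, -0.1, -0.2]
gripper_width: 0.2
gripper_force: 0.0
```

Call:
{"api": "apply_moves", "payload": {"steps": [0,0,0.1,0,0,0,0,0,0.2,0,0,0,0,0,0.3,0,0,0,0,0,0.4,0,0,0,-0.1,0.1,0.5,0,0,0,-0.2,0.15,0.5,0,0,0,-0.3,0.2,0.5,0,0,0,-0.3,0.2,0.5,0,0,0,-0.3,0.2,0.5,0,0,0]}}

```text
time: 7.83
position: [461.3, 13.5, 222.2]
orientation: [-0.001, 0.998, -0.07, 0.001]
force: [0.8, -0.3, 0.1]
gripper_width: 0.5
gripper_force: 0.0
```

```bash
python3 -c "
from h import *; from station import r
im,d=r.get_image('scene'); ti,_=r.get_image('top')
a=cv2.resize(im[150:300,200:400,::-1],(400,300),interpolation=2); b=cv2.resize(ti[180:255,260:360,::-1],(400,300),interpolation=2)
cv2.imwrite('pics/final.png',np.hstack([a,b])); s=r.observe(); print(s['time'],s['position'],s['force'])"
```

```text
7.9333 [462.61840241  12.73997195 221.84291549] [-0.18633651  0.30060199 -0.2256731 ]
```

View pics/final.png

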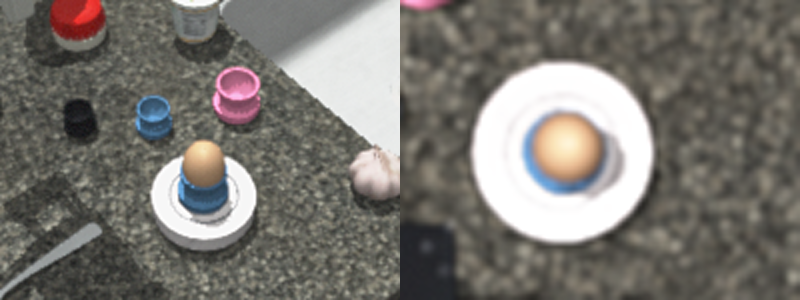

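Both views show the cup upright at (203,180) and (565,150), egg in, foot inside the ring, and nothing else disturbed.

```bash
python3 -c "
from station import r
print(r.job_done())"
```

```text
the job is handed in; nothing more can be done
None
```

The egg cup is upright with the egg in it, its foot inside the ring and about 1.6 mm off-centre by my last measurement; the stand did not move, the hand is clear, and the job was handed in at about 8 s.

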